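# Roll the cap strips home on a PCR plate

### The job

Take the hand roller from its stand and roll it lengthwise over the 96-well plate in the sprung nest, bearing down firmly and steadily at about 15 N, until all twelve cap strips are fully home; the plate cracks if the roller bears on it with more than 22 N. Use only the roller on the plate and its nest, never the gripper, then hang the roller upright in its stand again as it was and let go, leaving everything else on the bench where it is.

Things in the scene. Friction and masses are not known exactly. Their poses are not given: they have to be found in the camera images.
- roller: hand roller, 0.35-0.6 kg, hanging in its stand: upright handle, under it a crossbar, two cheeks and a free rubber drum. Origin: lowest point of the drum, midway along it; z up the handle, y along axle and crossbar; rolls along x. Drum 40 mm diameter, 84 mm long, axle 20 mm above the origin; cheeks reach 47 mm either side, down to 8 mm above the origin
- roller_grip (a point): on the roller's axis, 76 mm above its origin: where to grip. Square black handle, 28 x 28 mm, from 56 to 112 mm above the origin. 20 mm below this point is the flat top of the aluminium crossbar (134 (y) x 44 (x) mm, 8 mm thick), a shoulder for fingertips to bear down on. Axes as the roller's
- drum (a joint): turn of the roller's drum about its axle (rad), 0 at the start; 20 mm of rolling is 1 rad
- stand: roller stand, fixed: base 80 (x) x 150 (y) x 8 mm, two flat-topped posts 50 (x) x 14 (y) mm, tops 62 mm above the bench, inner faces 53 mm either side of centre along y. Origin: centre of its underside. The drum hangs between the posts, crossbar ends on the post tops: the roller's origin is then 14 mm above the stand's, its y along the stand's y (either way round)
- nest: plate nest, fixed: grey base 176 (x) x 124 (y) x 10 mm, above it a sprung platform with a white 96-well plate (127.6 x 85.6 mm). Origin: centre of the underside; x along the plate's long side. Twelve flat 8-cap strips, each 8 (x) x 78 (y) mm, lie side by side across the plate, at 9 mm pitch along x. Unloaded, a seated strip's top is somewhere from 48 to 71 mm above the origin, as the nest's height was set; a loose one stands up to 4 mm higher
- nest_mid (a point): on the top of the nest's fixed base, 10 mm above the nest's origin, under the middle of the plate; axes as the nest's. The platform above it gives straight down under load (up to 8 mm; about 4 N per mm after a first 1 to 9 N that varies from plate to plate) and comes back up. Rolling or pressing with more than 22 N cracks the plate; well below 15 N the strips do not go home, and at 15 N it may take a second pass
- strip1 (a joint): how far cap strip 1 (centred at nest x = -49.5 mm) is pushed into the plate, m: 0 loose, 0.004 fully home; takes about 8.5 N on this strip alone and stays where it is pushed to
- strip2 (a joint): how far cap strip 2 (centred at nest x = -40.5 mm) is pushed into the plate, m: 0 loose, 0.004 fully home; takes about 8.5 N on this strip alone and stays where it is pushed to
- strip3 (a joint): how far cap strip 3 (centred at nest x = -31.5 mm) is pushed into the plate, m: 0 loose, 0.004 fully home; takes about 8.5 N on this strip alone and stays where it is pushed to
- strip4 (a joint): how far cap strip 4 (centred at nest x = -22.5 mm) is pushed into the plate, m: 0 loose, 0.004 fully home; takes about 8.5 N on this strip alone and stays where it is pushed to
- strip5 (a joint): how far cap strip 5 (centred at nest x = -13.5 mm) is pushed into the plate, m: 0 loose, 0.004 fully home; takes about 8.5 N on this strip alone and stays where it is pushed to
- strip6 (a joint): how far cap strip 6 (centred at nest x = -4.5 mm) is pushed into the plate, m: 0 loose, 0.004 fully home; takes about 8.5 N on this strip alone and stays where it is pushed to
- strip7 (a joint): how far cap strip 7 (centred at nest x = +4.5 mm) is pushed into the plate, m: 0 loose, 0.004 fully home; takes about 8.5 N on this strip alone and stays where it is pushed to
- strip8 (a joint): how far cap strip 8 (centred at nest x = +13.5 mm) is pushed into the plate, m: 0 loose, 0.004 fully home; takes about 8.5 N on this strip alone and stays where it is pushed to
- strip9 (a joint): how far cap strip 9 (centred at nest x = +22.5 mm) is pushed into the plate, m: 0 loose, 0.004 fully home; takes about 8.5 N on this strip alone and stays where it is pushed to
- strip10 (a joint): how far cap strip 10 (centred at nest x = +31.5 mm) is pushed into the plate, m: 0 loose, 0.004 fully home; takes about 8.5 N on this strip alone and stays where it is pushed to
- strip11 (a joint): how far cap strip 11 (centred at nest x = +40.5 mm) is pushed into the plate, m: 0 loose, 0.004 fully home; takes about 8.5 N on this strip alone and stays where it is pushed to
- strip12 (a joint): how far cap strip 12 (centred at nest x = +49.5 mm) is pushed into the plate, m: 0 loose, 0.004 fully home; takes about 8.5 N on this strip alone and stays where it is pushed to
- dish: small open glass dish, 54 mm across, 12 mm high; loose, stands on the bench, not part of the job; origin at the centre of its underside
- bottle: white plastic bottle, 56 mm across, 120 mm high; loose, stands on the bench, not part of the job; origin at the centre of its underside
- jar: amber glass jar, 52 mm across, 60 mm high; loose, stands on the bench, not part of the job; origin at the centre of its underside
- slidebox: cardboard slide box, 90 x 60 x 32 mm; loose, stands on the bench, not part of the job; origin at the centre of its underside
- tuberack: white rack full of capped tubes, 100 x 200 mm, 106 mm high; loose, stands on the bench, not part of the job; origin at the centre of its underside
- beaker: glass beaker with pipettes in it, 68 mm across, 130 mm high; loose, stands on the bench, not part of the job; origin at the centre of its underside
Things that resemble listed ones, but are neither listed nor needed, are in the scene too. Leave any red or turquoise look-alike of the stand alone.

How it is judged:
On the way, in this order (a step that is already met when the one before it is completed fails the run):
1. the roller is lifted clear of its stand (z of roller in the frame of stand above 0.06 m), for 0.1 s.
2. the drum, bearing on the plate, has rolled at least 1.2 rad (24 mm) ((value of joint drum above 1.2 rad or value of joint drum below -1.2 rad) and contact force between roller and nest above 3 N), for 0.05 s.
3. all twelve cap strips are home (each pushed in more than 3 of its 4 mm) (value of joint each of strip1, strip2, strip3, strip4, strip5, strip6, strip7, strip8, strip9, strip10, strip11, strip12 above 0.003 m), for 0.2 s.
At the end, for the whole second after the job is handed in: All twelve cap strips are pushed in more than 3 mm of their 4 mm, and the roller hangs at rest in its stand, released: centred within 15 mm along the stand's x and 8 mm along its y, its origin 10 to 18 mm above the stand's, tilted less than 0.08 rad, its axle within 0.15 rad of the stand's y (all of step 3 and x of roller in the frame of stand between -0.015 and 0.015 m and y of roller in the frame of stand between -0.008 and 0.008 m and z of roller in the frame of stand between 0.01 and 0.018 m and angle between roller's own z axis and vertical below 0.08 rad and angle between the y axis of roller and the y axis of stand, either way round below 0.15 rad and linear speed of roller below 0.03 m/s); the robot touches nothing.
It fails at once if the roller bears on the plate or nest with more than 22 N (contact force between roller and nest above 22 N).
It fails at once if the robot itself pushes on the plate or nest (contact force between any of the fingers, the arm and nest above 1 N).
It fails at once if a bystander is moved more than 20 mm (distance of any of dish, bottle, jar, slidebox, tuberack, beaker from where it was at the start of the episode above 0.02 m).
It also fails if it takes over 72 s, if anything falls off the work surface, if the arm or the gripper's body presses on something with over 40 N, if the wrist force passes 120 N, or if a joint passes its speed limit or range.

### The arm

A 7-joint arm with a two-finger parallel gripper is mounted at the origin on the work surface. World frame = base frame: x ahead of the robot, y to its left, z up, the work surface at z = 0. Lengths are in m, angles in rad, forces in N, time in s.
With the tool pointing down it reaches from about 0.425 to 0.875 m from the base axis. Payload 4.7 kg.
Tool frame: the origin (TCP) lies midway between the tips of the shut fingers; the grasp point (between the pads) lies 19 mm behind it (manip.grip_depth is the distance from the TCP to the grasp point, in m); z points along the fingers, y is the direction in which the jaws open and shut (so a half turn about z gives the same grasp; the last joint's range is limited). The gripper opens to 85 mm and grips with 20 to 120 N. Pads are 22 mm wide; open, the fingers measure 114 mm over their backs; the gripper's body (76 mm by 85 mm) begins 54 mm behind the grasp point. The pads swing forward as they close: fully open they stand 13 mm farther back than shut.
Start: joints at [-1.316, 0.321, -0.07, 1.45, 0.023, 1.371, -0.057], TCP at [0.155, 0.631, 0.231] pointing down, gripper open.
Joint ranges: [-2.86, 2.86], [-0.3, 2.09], [-1.38, 1.24], [0.06, 2.45], [-1.56, 4.7], [0.09, 2.05], [-2.69, 2.69]. Speed limits (rad/s): [2.57, 2.57, 3.14, 3.14, 3.14, 3.14, 3.14].

### API

Orientations are given as a 3x3 rotation matrix whose columns are the frame's x, y, z axes.
In Python, from workcell import manip, cams, sign_off gives the robot as it stands.
- The arm moves only by the tool move_arm, never from a script. Its argument "steps" is a list of rows, each a list of 6 numbers: the shift along the world's x, y, z in m, then the turn, a rotation vector about the world's x, y, z in degrees. In form: [[x, y, z, rx, ry, rz], ...]. A call has 1 to 20 rows; each row is the pose to reach, as a shift and turn from the pose measured when the call began; what a row does not reach only later rows make up. A row lasts 1/10 s, in which the tool goes at most 50 mm and 8.59 degrees, less where a joint would pass 70% of its speed; a pose out of reach is approached as far as the arm can. A call with a gripper value outside its range is refused whole. "jaw" is the closure in counts, from 0 (fully open) to 255 (shut), set as the call begins (left out, the last holds). The fingers move at their own pace and stop on an object; "squeeze" is the grip in N (left out, the last holds). Time passes only in rows, so rows that repeat a pose let the fingers close. It gives the time, the measured TCP pose, the force and the opening at its end, in the units of the state.
- manip.state(): the state, without advancing time (a new reading comes with each control period).
- cams.snapshot(name): name is "scene" or "top"; returns a dict with "img" (400x640x3 uint8, red, green, blue), "camera_matrix" (3x3 intrinsics, pixels), "rvec" (rotation vector, rad) and "tvec" (3), from world to camera coordinates, as OpenCV has them. Camera axes: x right, y down, z forward; pixel columns grow to the right and rows downward; lengths in m; the calibration is good to about 2 mm. A picture is of the moment at which its call begins. There is no depth.
- sign_off(): hands the job in, once; it reports no verdict.
The state is a dict: "time_s": time; "qpos": joint angles; "joint_vel": joint speeds; "tau": joint torques, N m; "position": TCP position; "ee_rot": TCP orientation; "ft_force": force on the tool from outside, world axes, zero at the start; "moment": the same for the moment, N m; "width": opening from 0.0 (shut) to 1.0 (fully open).
Only numpy, scipy, OpenCV 4.12 (cv2) and the standard library are available. Lean on these libraries where they do the work, as an engineer would, in place of code of your own. Each camera call takes 0.05 s, during which the arm holds its last target. There are 200 camera calls.

## Working session

There is one attempt and no reset: what is moved stays moved. The work goes in short steps, Python scripts to look and compute and a tool call to move; the robot and the scene stay as the last step left them, time stands still between calls to the robot, and variables do not carry over. Pictures are saved under pics/ and viewed, about 8 in all and at most 12, crops included, and the job is handed in when it is done.

Besides the shell and the picture viewer there is one more tool, called as name(argument=value, ...) on one line, values as JSON. move_arm: Moves the arm, as the interface text tells. Its arguments: {"type":"object","properties":{"steps":{"type":"array"},"jaw":{"type":"number"},"squeeze":{"type":"number"}},"required":["steps"]}

```bash
mkdir -p pics; ls; python3 - <<'E'
from workcell import manip,cams
import cv2,numpy as np
for n in("scene","top"):
    s=cams.snapshot(n); cv2.imwrite(f"pics/{n}0.png",s["img"][:,:,::-1]); np.savez(f"{n}0.npz",**s)
    R,_=cv2.Rodrigues(s["rvec"]); print(n,s["camera_matrix"].tolist(),(-R.T@np.ravel(s["tvec"])).round(3),R.round(2).tolist())
st=manip.state(); print({k:np.round(v,3).tolist() for k,v in st.items()}, manip.grip_depth)
E
```

```text
pics
scene [[499.42830176315545, 0.0, 321.9230957046851], [0.0, 499.42830176315545, 192.8190283945623], [0.0, 0.0, 1.0]] [1.359 0.158 1.151] [[-0.19, 0.98, -0.01], [0.76, 0.14, -0.64], [-0.62, -0.13, -0.77]]
top [[425.39907186930435, 0.0, 321.4123982040602], [0.0, 425.39907186930435, 201.65529159582823], [0.0, 0.0, 1.0]] [ 0.263 -0.024  1.59 ] [[-0.0, -1.0, 0.01], [-0.99, 0.0, -0.17], [0.17, -0.01, -0.99]]
{'time_s': 0.1, 'qpos': [-1.316, 0.322, -0.07, 1.452, 0.023, 1.371, -0.057], 'joint_vel': [0.0, -0.001, 0.0, -0.003, -0.001, -0.002, -0.001], 'tau': [-0.001, -49.488, -0.384, -31.521, 0.013, 0.007, -0.0], 'position': [0.155, 0.631, 0.23], 'ee_rot': [[-0.971, 0.238, -0.0], [0.238, 0.971, -0.002], [-0.0, -0.002, -1.0]], 'ft_force': [-1.052, 0.492, 0.693], 'moment': [-0.017, 0.02, 0.046], 'width': 1.002} 0.0187
```

View pics/top0.png

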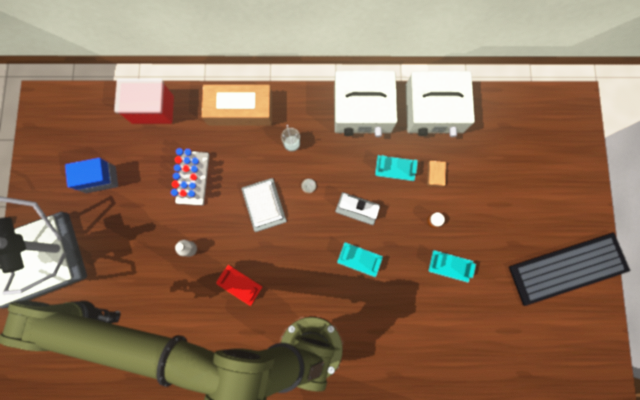

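View pics/scene0.png

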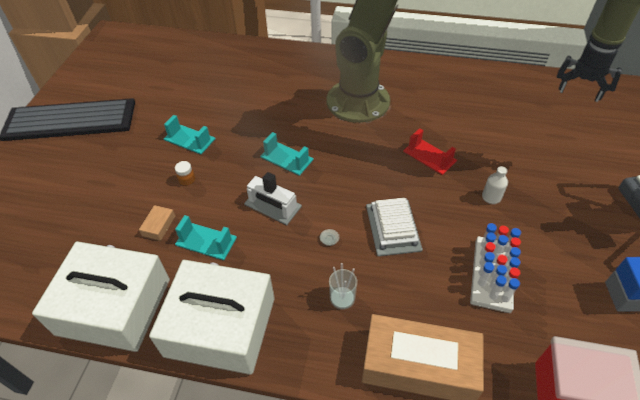

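The top view shows the roller and grey stand at about (358,207), the nest with its white plate at (264,204), the dish at (308,186) and turquoise and red decoys. In the scene view the roller is at (272,195) and the nest at (395,225). Next I'll crop these.

```bash
python3 - <<'E'
import cv2,numpy as np
t=cv2.imread("pics/top0.png")[165:245,230:400]; s=cv2.imread("pics/scene0.png")[160:265,235:435]
a=cv2.resize(t,None,fx=4,fy=4,interpolation=cv2.INTER_CUBIC); a=cv2.copyMakeBorder(a,0,0,0,120,0)
b=cv2.resize(s,None,fx=4,fy=4,interpolation=cv2.INTER_CUBIC)[:,:800]
cv2.imwrite("pics/c0.png",np.vstack([a]) ); cv2.imwrite("pics/c1.png",b)
E
```

```text
(no output)
```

View pics/c0.png

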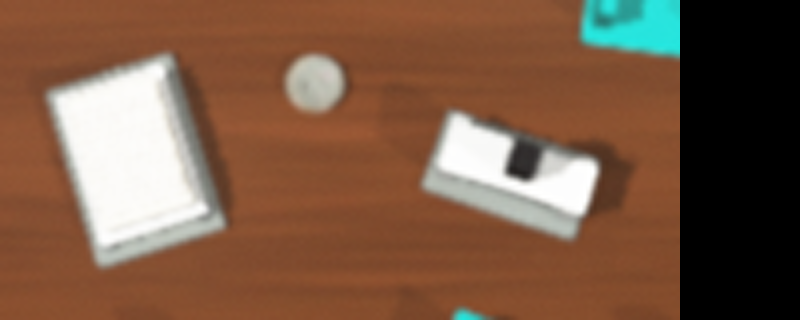

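View pics/c1.png

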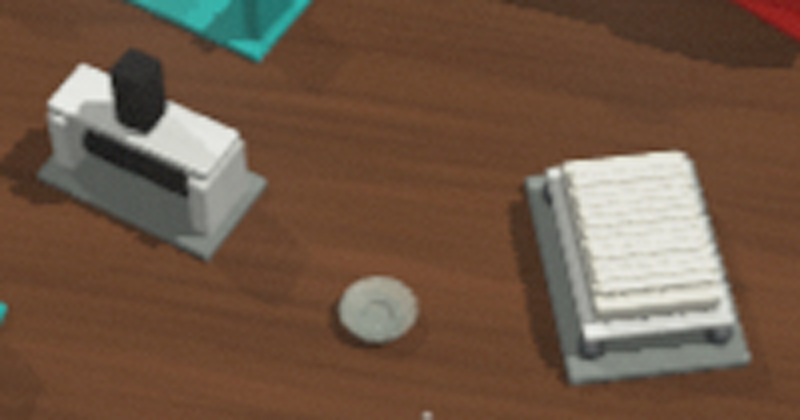

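The top crop shows the crossbar corners at about (450,112),(598,158),(583,215),(437,165) and the nest base outline. The scene crop shows the stand base corners at (40,178),(207,258),(266,183) and the nest base corners at (525,180),(570,382),(748,360).

```bash
cat > h.py <<'E'
import cv2,numpy as np
C={}
for n in("scene","top"):
    s=dict(np.load(f"{n}0.npz")); C[n]=(s["camera_matrix"],cv2.Rodrigues(s["rvec"])[0],s["tvec"].ravel(),s["img"])
def ray(n,p):
    K,R,t,_=C[n]; return -R.T@t, R.T@np.linalg.solve(K,[p[0],p[1],1])
def onz(n,p,z):
    o,d=ray(n,p); return o+d*(z-o[2])/d[2]
def px(n,c):  # crop->image
    return (np.array(c)+.5)/4-.5+((230,165) if n=="top" else (235,160))
def proj(n,P):
    K,R,t,_=C[n]; return cv2.projectPoints(np.atleast_2d(P).astype(float),R,t,K,None)[0][:,0]
def tri(a,b):
    o1,d1=ray("top",a);o2,d2=ray("scene",b);d1/=np.linalg.norm(d1);d2/=np.linalg.norm(d2)
    k=np.linalg.lstsq(np.c_[d1,-d2],o2-o1,rcond=None)[0];p,q=o1+k[0]*d1,o2+k[1]*d2
    return (p+q)/2,np.linalg.norm(p-q)
E
python3 - <<'E'
from h import *
def rep(l,n,cs,z):
    P=np.array([onz(n,px(n,c),z) for c in cs]);print(l,n,P[:,:2].round(4).tolist(),"len",np.linalg.norm(np.diff(P,axis=0),axis=1).round(4),"ang",[round(float(np.degrees(np.arctan2(d[1],d[0]))),1) for d in np.diff(P,axis=0)], "mid",((P[0]+P[2])/2)[:2].round(4))
rep("bar","top",[(450,112),(598,158),(583,215),(437,165)],.070)
rep("bar","scene",[(85,65),(243,132),(205,178),(48,103)],.070)
rep("standbase","scene",[(40,178),(207,258),(266,183)],.008)
rep("standbase","top",[(422,188),(575,240)],.004) if 0 else None
rep("nestbase","scene",[(525,180),(570,382),(748,360)],.010)
rep("nestbase","top",[(172,52),(226,228),(100,268)],.010)
# strip block corners in both views
for a,b in[((208,210),(563,165)),((170,62),(600,312)),((55,95),(720,300))]: pass
rep("strips z.06","scene",[(563,165),(687,152),(722,300),(597,312)],.065)
for n,c in(("top",(525,160)),):pass
# dark handle centroid
for n,(x0,x1,y0,y1) in{"top":(355,367,198,212),"scene":(258,280,170,195)}.items():
    im=C[n][3].max(2)[y0:y1,x0:x1];ys,xs=np.nonzero(im<70);print(n,"dark",xs.size,xs.mean()+x0,ys.mean()+y0,xs.min()+x0,xs.max()+x0,ys.min()+y0,ys.max()+y0)
E
```

```text
bar top [[0.5532, -0.1137], [0.5106, -0.2474], [0.4586, -0.2325], [0.5044, -0.1014]] len [0.1403 0.0541 0.1389] ang [-107.7, 164.0, 70.7] mid [ 0.5059 -0.1731]
bar scene [[0.4615, -0.2303], [0.5018, -0.1036], [0.5466, -0.12], [0.5011, -0.2463]] len [0.1329 0.0477 0.1342] ang [72.4, -20.1, -109.8] mid [ 0.5041 -0.1752]
standbase scene [[0.5221, -0.2545], [0.5696, -0.1174], [0.4964, -0.0913]] len [0.1451 0.0777] ang [70.9, 160.3] mid [ 0.5093 -0.1729]
nestbase scene [[0.4608, 0.0932], [0.6256, 0.1467], [0.5861, 0.2622]] len [0.1733 0.1221] ang [18.0, 108.9] mid [0.5234 0.1777]
nestbase top [[0.6231, 0.1462], [0.4548, 0.0932], [0.4176, 0.2098]] len [0.1764 0.1224] ang [-162.5, 107.7] mid [0.5203 0.178 ]
strips z.06 scene [[0.4861, 0.1203], [0.4589, 0.2036], [0.5796, 0.2372], [0.6042, 0.1579]] len [0.0876 0.1253 0.0831] ang [108.1, 15.6, -72.8] mid [0.5329 0.1788]
top dark 49 360.48979591836735 204.40816326530611 357 364 200 208
scene dark 214 268.9672897196262 182.5 258 275 173 194
```

move_arm(steps=[[0.02,-0.02,0.02,0,0,0],[0.05,-0.05,0.03,0,0,-1],[0.08,-0.09,0.03,0,0,-2],[0.11,-0.13,0.03,0,0,-3],[0.14,-0.17,0.03,0,0,-4],[0.17,-0.21,0.03,0,0,-5],[0.2,-0.25,0.03,0,0,-5],[0.23,-0.29,0.03,0,0,-5],[0.26,-0.33,0.03,0,0,-5],[0.28,-0.37,0.03,0,0,-5],[0.29,-0.42,0.03,0,0,-5],[0.3,-0.47,0.03,0,0,-5],[0.31,-0.52,0.03,0,0,-5],[0.32,-0.57,0.03,0,0,-5],[0.33,-0.62,0.03,0,0,-5],[0.34,-0.67,0.03,0,0,-5],[0.345,-0.72,0.03,0,0,-5],[0.35,-0.76,0.03,0,0,-5],[0.352,-0.79,0.02,0,0,-5],[0.352,-0.805,0.0,0,0,-5]], jaw=0, squeeze=100)

```text
time_s: 2.1
position: [0.5072, -0.1786, 0.2313]
ee_rot: [[-0.945, 0.327, 0.002], [0.327, 0.945, -0.003], [-0.003, -0.002, -1.0]]
ft_force: [0.5, 0.3, -0.9]
width: 0.999
```

```bash
python3 - <<'E'
from h import *
# predicted handle/bar corners for stand pose, checks against the blobs
c=np.array([.507,-.174]);a=np.radians(71.2);y=np.array([np.cos(a),np.sin(a)]);x=np.array([np.sin(a),-np.cos(a)])
def box(hx,hy,z): return np.array([np.r_[c+sx*hx*x+sy*hy*y,z] for sx in(-1,1) for sy in(-1,1)])
for n in("top","scene"):
    P=proj(n,np.vstack([box(.014,.014,.07),box(.014,.014,.126)]));m=np.zeros((400,640),np.uint8)
    cv2.fillConvexPoly(m,cv2.convexHull(np.round(P*16).astype(int)),1,shift=4);ys,xs=np.nonzero(m)
    print(n,xs.mean(),ys.mean(),xs.min(),xs.max(),ys.min(),ys.max())
    print("standbase",((proj(n,box(.04,.075,.008))-((230,165) if n=="top" else (235,160)))*4).round(0).tolist())
    print("bar",((proj(n,box(.022,.067,.070))-((230,165) if n=="top" else (235,160)))*4).round(0).tolist())
from workcell import manip
st=manip.state();print(st["time_s"],np.round(st["position"],4),np.round(st["ee_rot"],3).tolist(),np.round(st["qpos"],2))
E
```

```text
top 359.70535714285717 203.92857142857142 354 366 198 210
standbase [[573.0, 236.0], [420.0, 186.0], [598.0, 156.0], [447.0, 106.0]]
bar [[579.0, 207.0], [438.0, 160.0], [593.0, 161.0], [453.0, 115.0]]
scene 269.67576791808875 183.96245733788396 262 278 172 196
standbase [[97.0, 101.0], [267.0, 178.0], [35.0, 174.0], [208.0, 256.0]]
bar [[82.0, 67.0], [240.0, 137.0], [47.0, 107.0], [206.0, 180.0]]
2.1 [ 0.5072 -0.1786  0.2313] [[-0.945, 0.327, 0.002], [0.327, 0.945, -0.003], [-0.003, -0.002, -1.0]] [-0.42  0.08  0.75  1.76 -0.06  1.32  1.58]
```

move_arm(steps=[[-0.001,0.004,-0.02,0,0,0],[-0.001,0.004,-0.06,0,0,0],[-0.001,0.004,-0.1,0,0,0],[-0.001,0.004,-0.12,0,0,0],[-0.001,0.004,-0.135,0,0,0],[-0.001,0.004,-0.148,0,0,0],[-0.001,0.004,-0.154,0,0,0],[-0.001,0.004,-0.158,0,0,0],[-0.001,0.004,-0.158,0,0,0]])

```text
time_s: 3.0
position: [0.5065, -0.1746, 0.0735]
ee_rot: [[-0.945, 0.327, 0.003], [0.327, 0.945, -0.004], [-0.004, -0.002, -1.0]]
ft_force: [-0.2, -0.0, -0.2]
width: 1.0
```

```bash
python3 - <<'E'
from workcell import cams
import cv2
for n in("scene",):
    s=cams.snapshot(n)["img"][100:230,200:360,::-1]; cv2.imwrite("pics/g0.png",cv2.resize(s,None,fx=4,fy=4,interpolation=cv2.INTER_CUBIC))
E
```

```text
(no output)
```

View pics/g0.png

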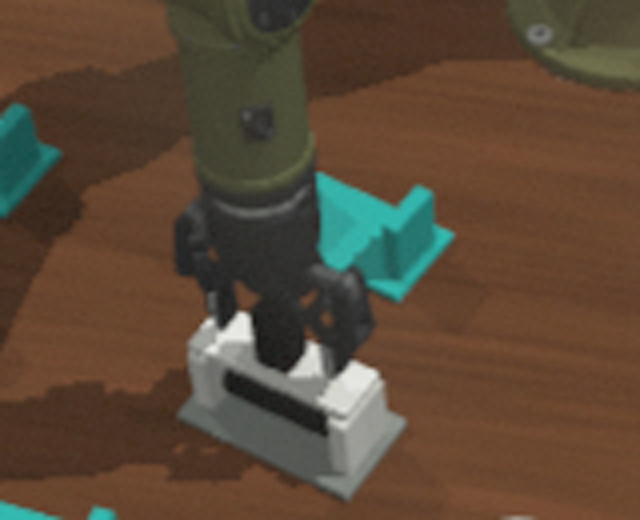

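The picture shows the fingers straddling the handle at about (280,330), above the crossbar. I'll close on it.

move_arm(steps=[[0,0,-0.001,0,0,0],[0,0,-0.002,0,0,0],[0,0,-0.002,0,0,0],[0,0,-0.002,0,0,0],[0,0,-0.002,0,0,0],[0,0,-0.002,0,0,0],[0,0,-0.002,0,0,0],[0,0,-0.002,0,0,0],[0,0,-0.002,0,0,0],[0,0,-0.002,0,0,0]], jaw=255, squeeze=110)

```text
time_s: 4.05
position: [0.507, -0.1752, 0.0724]
ee_rot: [[-0.945, 0.327, 0.004], [0.327, 0.945, -0.004], [-0.005, -0.002, -1.0]]
ft_force: [-1.6, -0.9, 5.9]
width: 0.31
```

```bash
python3 - <<'E'
from workcell import manip
import numpy as np
st=manip.state();print(st["time_s"],np.round(st["position"],4),np.round(st["ft_force"],2),np.round(st["moment"],3),st["width"],np.round(st["ee_rot"],3).tolist())
E
```

```text
4.05 [ 0.507  -0.1752  0.0724] [-1.6  -0.93  5.92] [-0.134  0.225  0.009] 0.3104921703316014 [[-0.945, 0.327, 0.004], [0.327, 0.945, -0.004], [-0.005, -0.002, -1.0]]
```

Gripped, with the fingertips on the shoulder. Next: lift and carry it to above strips 1 and 2.

move_arm(steps=[[0,0,0.01,0,0,0],[0,0,0.03,0,0,0],[0,0,0.06,0,0,0],[0,0,0.09,0,0,0],[0,0,0.11,0,0,0],[0,0.02,0.12,0,0,2],[-0.003,0.05,0.12,0,0,5],[-0.006,0.085,0.12,0,0,9],[-0.009,0.12,0.12,0,0,13],[-0.012,0.155,0.12,0,0,17],[-0.015,0.19,0.12,0,0,21],[-0.018,0.225,0.12,0,0,25],[-0.021,0.26,0.12,0,0,29],[-0.024,0.295,0.12,0,0,33],[-0.026,0.32,0.12,0,0,35],[-0.028,0.335,0.11,0,0,37],[-0.028,0.339,0.09,0,0,37],[-0.028,0.339,0.086,0,0,37],[-0.028,0.339,0.086,0,0,37],[-0.028,0.339,0.086,0,0,37]])

```text
time_s: 6.05
position: [0.4795, 0.1627, 0.1587]
ee_rot: [[-0.952, -0.306, 0.006], [-0.306, 0.952, -0.001], [-0.006, -0.003, -1.0]]
ft_force: [-0.1, -0.8, -3.3]
width: 0.316
```

```bash
cat > st.py <<'E'
from workcell import manip
import numpy as np
st=manip.state();p=np.array(st["position"]);a=np.radians(17.9);d=p[:2]-[.522,.178]
print(st["time_s"],p.round(4),"F",np.round(st["ft_force"],2),"M",np.round(st["moment"],3),"w",round(st["width"],3),"nest xy",(d@[np.cos(a),np.sin(a)]).round(4),(d@[-np.sin(a),np.cos(a)]).round(4),"jaw",np.degrees(np.arctan2(st["ee_rot"][1][1],st["ee_rot"][0][1])).round(2),np.round(np.array(st["ee_rot"])[:,2],4))
E
python3 st.py; python3 - <<'E'
from workcell import cams
import cv2,numpy as np
a=cams.snapshot("scene")["img"][120:250,320:480,::-1]; b=cams.snapshot("top")["img"][150:250,210:310,::-1]
b=cv2.resize(b,(390,390),interpolation=cv2.INTER_CUBIC);a=cv2.resize(a,(480,390),interpolation=cv2.INTER_CUBIC)
cv2.imwrite("pics/n0.png",np.hstack([a[:,:410],b]))
E
```

```text
6.05 [0.4795 0.1627 0.1587] F [-0.1  -0.85 -3.33] M [ 0.007 -0.047  0.017] w 0.316 nest xy -0.0451 -0.0015 jaw 107.8 [ 0.0062 -0.001  -1.    ]
```

View pics/n0.png

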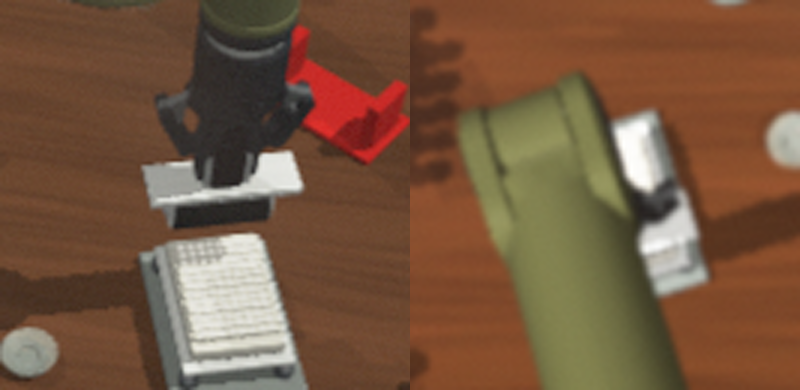

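The roller hangs upright over the near end of the plate, square to it. Now I'll probe down in small steps.

move_arm(steps=[[0,0.001,-0.005,0,0,0],[0,0.001,-0.014,0,0,0],[0,0.001,-0.02,0,0,0],[0,0.001,-0.024,0,0,0],[0,0.001,-0.026,0,0,0],[0,0.001,-0.026,0,0,0]])

```text
time_s: 6.75
position: [0.4795, 0.1641, 0.1328]
ee_rot: [[-0.952, -0.306, 0.007], [-0.306, 0.952, -0.001], [-0.006, -0.003, -1.0]]
ft_force: [0.3, -0.2, -2.9]
width: 0.318
```

```bash
python3 st.py
```

```text
6.75 [0.4795 0.1641 0.1328] F [ 0.25 -0.18 -2.89] M [0.024 0.013 0.007] w 0.318 nest xy -0.0447 -0.0002 jaw 107.82 [ 6.5e-03 -5.0e-04 -1.0e+00]
```

move_arm(steps=[[0,0,-0.001,0,0,0],[0,0,-0.002,0,0,0],[0,0,-0.003,0,0,0],[0,0,-0.004,0,0,0],[0,0,-0.004,0,0,0]])

```text
time_s: 7.25
position: [0.4794, 0.164, 0.1286]
ee_rot: [[-0.952, -0.306, 0.006], [-0.306, 0.952, -0.001], [-0.006, -0.003, -1.0]]
ft_force: [-0.4, 0.1, -3.0]
width: 0.314
```

move_arm(steps=[[0,0,-0.001,0,0,0],[0,0,-0.002,0,0,0],[0,0,-0.003,0,0,0],[0,0,-0.004,0,0,0],[0,0,-0.004,0,0,0]])

```text
time_s: 7.75
position: [0.4793, 0.164, 0.1244]
ee_rot: [[-0.952, -0.306, 0.006], [-0.306, 0.952, -0.001], [-0.006, -0.003, -1.0]]
ft_force: [-0.1, 0.4, -4.1]
width: 0.313
```

move_arm(steps=[[0,0,-0.001,0,0,0],[0,0,-0.002,0,0,0],[0,0,-0.003,0,0,0],[0,0,-0.004,0,0,0],[0,0,-0.004,0,0,0]])

```text
time_s: 8.25
position: [0.4792, 0.164, 0.1203]
ee_rot: [[-0.952, -0.306, 0.006], [-0.306, 0.952, -0.001], [-0.005, -0.003, -1.0]]
ft_force: [-0.1, -0.3, -3.1]
width: 0.318
```

move_arm(steps=[[0,0,-0.001,0,0,0],[0,0,-0.002,0,0,0],[0,0,-0.003,0,0,0],[0,0,-0.004,0,0,0],[0,0,-0.004,0,0,0]])

```text
time_s: 8.75
position: [0.4793, 0.164, 0.1164]
ee_rot: [[-0.952, -0.306, 0.006], [-0.306, 0.952, -0.001], [-0.005, -0.003, -1.0]]
ft_force: [-0.4, -0.4, -2.6]
width: 0.314
```

move_arm(steps=[[0,0,-0.001,0,0,0],[0,0,-0.002,0,0,0],[0,0,-0.003,0,0,0],[0,0,-0.003,0,0,0]])

```text
time_s: 9.15
position: [0.4803, 0.1643, 0.1146]
ee_rot: [[-0.952, -0.306, 0.008], [-0.306, 0.952, 0.0], [-0.007, -0.002, -1.0]]
ft_force: [-1.3, -0.8, 6.3]
width: 0.313
```

move_arm(steps=[[0,0,-0.0015,0,0,0],[0,0,-0.002,0,0,0],[0,0,-0.0025,0,0,0],[0,0,-0.0025,0,0,0]])

```text
time_s: 9.55
position: [0.4824, 0.165, 0.114]
ee_rot: [[-0.952, -0.306, 0.012], [-0.306, 0.952, 0.002], [-0.012, -0.002, -1.0]]
ft_force: [-0.4, -1.4, 7.5]
width: 0.315
```

```bash
python3 st.py
```

```text
9.55 [0.4824 0.165  0.114 ] F [-0.38 -1.38  7.49] M [-0.132 -0.031 -0.003] w 0.315 nest xy -0.0417 -0.0002 jaw 107.82 [ 0.0123  0.0022 -0.9999]
```

move_arm(steps=[[0,0,-0.002,0,0.3,0],[0,0,-0.0025,0,0.6,0],[0,0,-0.003,0,0.7,0],[0,0,-0.003,0,0.7,0]])

```text
time_s: 9.95
position: [0.4852, 0.1657, 0.1133]
ee_rot: [[-0.952, -0.306, 0.006], [-0.306, 0.952, 0.004], [-0.007, 0.002, -1.0]]
ft_force: [-0.3, -0.7, 8.7]
width: 0.315
```

```bash
python3 st.py
```

```text
9.95 [0.4852 0.1657 0.1133] F [-0.26 -0.7   8.66] M [-0.235 -0.2    0.018] w 0.315 nest xy -0.0388 -0.0004 jaw 107.8 [ 0.0059  0.0044 -1.    ]
```

move_arm(steps=[[-0.002,-0.0005,-0.0025,0,0.4,0],[-0.004,-0.001,-0.003,0,0.4,0],[-0.006,-0.002,-0.003,0,0.4,0],[-0.009,-0.003,-0.003,0,0.4,0],[-0.012,-0.004,-0.003,0,0.4,0],[-0.015,-0.005,-0.003,0,0.4,0],[-0.015,-0.005,-0.003,0,0.4,0]])

```text
time_s: 10.65
position: [0.4706, 0.1608, 0.1112]
ee_rot: [[-0.952, -0.306, 0.0], [-0.306, 0.952, 0.005], [-0.002, 0.005, -1.0]]
ft_force: [-1.5, -0.9, 5.1]
width: 0.315
```

```bash
python3 st.py
```

```text
10.65 [0.4706 0.1608 0.1112] F [-1.49 -0.87  5.15] M [-0.331  0.322  0.04 ] w 0.315 nest xy -0.0542 -0.0006 jaw 107.81 [ 2.0e-04  5.1e-03 -1.0e+00]
```

move_arm(steps=[[0.001,0,-0.001,-0.2,0,0],[0.003,0.001,-0.002,-0.3,0,0],[0.005,0.0015,-0.003,-0.3,0,0],[0.007,0.002,-0.003,-0.3,0,0],[0.009,0.003,-0.003,-0.3,0,0],[0.009,0.003,-0.003,-0.3,0,0]])

```text
time_s: 11.25
position: [0.4808, 0.1643, 0.1099]
ee_rot: [[-0.952, -0.306, 0.002], [-0.306, 0.952, 0.001], [-0.002, 0.0, -1.0]]
ft_force: [-2.5, -1.1, 11.8]
width: 0.313
```

```bash
python3 st.py
```

```text
11.25 [0.4808 0.1643 0.1099] F [-2.47 -1.06 11.79] M [-0.322  0.594 -0.028] w 0.313 nest xy -0.0434 -0.0004 jaw 107.81 [ 0.002  0.001 -1.   ]
```

move_arm(steps=[[0.001,0.0,-0.0015,0,0.1,0],[0.003,0.001,-0.0015,0,0.1,0],[0.005,0.0015,-0.0015,0,0.1,0],[0.007,0.002,-0.0015,0,0.1,0],[0.009,0.003,-0.0015,0,0.1,0],[0.011,0.0035,-0.0015,0,0.1,0],[0.013,0.004,-0.0015,0,0.1,0]])

```text
time_s: 11.95
position: [0.4939, 0.1685, 0.1098]
ee_rot: [[-0.952, -0.306, -0.0], [-0.306, 0.952, 0.002], [-0.0, 0.002, -1.0]]
ft_force: [-4.3, -1.9, 12.4]
width: 0.314
```

```bash
python3 st.py
```

```text
11.95 [0.4939 0.1685 0.1098] F [-4.3  -1.9  12.43] M [-0.442  0.978 -0.001] w 0.314 nest xy -0.0297 -0.0004 jaw 107.8 [-4.0e-04  1.6e-03 -1.0e+00]
```

move_arm(steps=[[0.002,0.0005,-0.0014,0,0,0],[0.004,0.001,-0.0014,0,0,0],[0.006,0.002,-0.0014,0,0,0],[0.008,0.0025,-0.0014,0,0,0],[0.01,0.003,-0.0014,0,0,0],[0.012,0.004,-0.0014,0,0,0],[0.014,0.0045,-0.0014,0,0,0],[0.016,0.005,-0.0014,0,0,0],[0.018,0.006,-0.0014,0,0,0]])

```text
time_s: 12.85
position: [0.5123, 0.1745, 0.1099]
ee_rot: [[-0.952, -0.306, -0.0], [-0.306, 0.952, 0.002], [-0.001, 0.002, -1.0]]
ft_force: [-2.7, -0.9, 12.3]
width: 0.318
```

```bash
python3 st.py
```

```text
12.85 [0.5123 0.1745 0.1099] F [-2.73 -0.92 12.26] M [-0.554  0.709 -0.014] w 0.318 nest xy -0.0103 -0.0004 jaw 107.8 [-1.e-04  2.e-03 -1.e+00]
```

move_arm(steps=[[0.002,0.0005,-0.0015,0,0,0],[0.004,0.001,-0.0015,0,0,0],[0.006,0.002,-0.0015,0,0,0],[0.008,0.0025,-0.0015,0,0,0],[0.01,0.003,-0.0015,0,0,0],[0.012,0.004,-0.0015,0,0,0],[0.014,0.0045,-0.0015,0,0,0],[0.016,0.005,-0.0015,0,0,0],[0.018,0.006,-0.0015,0,0,0],[0.02,0.0065,-0.0015,0,0,0],[0.022,0.007,-0.0015,0,0,0],[0.024,0.008,-0.0015,0,0,0]])

```text
time_s: 14.05
position: [0.5366, 0.1823, 0.11]
ee_rot: [[-0.952, -0.306, -0.0], [-0.306, 0.952, 0.002], [-0.0, 0.002, -1.0]]
ft_force: [-3.3, -2.9, 12.5]
width: 0.313
```

```bash
python3 st.py
```

```text
14.05 [0.5366 0.1823 0.11  ] F [-3.28 -2.88 12.47] M [-0.648  0.93  -0.05 ] w 0.313 nest xy 0.0152 -0.0004 jaw 107.79 [-2.0e-04  2.2e-03 -1.0e+00]
```

move_arm(steps=[[0.002,0.0005,-0.0016,0,0,0],[0.004,0.001,-0.0016,0,0,0],[0.006,0.002,-0.0016,0,0,0],[0.008,0.0025,-0.0016,0,0,0],[0.01,0.003,-0.0016,0,0,0],[0.012,0.004,-0.0016,0,0,0],[0.014,0.0045,-0.0016,0,0,0],[0.016,0.005,-0.0016,0,0,0],[0.018,0.006,-0.0016,0,0,0],[0.02,0.0065,-0.0016,0,0,0],[0.022,0.007,-0.0016,0,0,0],[0.024,0.008,-0.0016,0,0,0]])

```text
time_s: 15.25
position: [0.5606, 0.1902, 0.11]
ee_rot: [[-0.952, -0.306, -0.001], [-0.306, 0.952, 0.002], [0.0, 0.003, -1.0]]
ft_force: [-4.7, -2.1, 13.5]
width: 0.316
```

```bash
python3 st.py
```

```text
15.25 [0.5606 0.1902 0.11  ] F [-4.67 -2.09 13.54] M [-0.78   1.265 -0.031] w 0.316 nest xy 0.0405 -0.0003 jaw 107.79 [-0.001   0.0023 -1.    ]
```

Now on to the last strip (nest x of about +51).

move_arm(steps=[[0.002,0.0005,-0.0016,0,0,0],[0.004,0.001,-0.0016,0,0,0],[0.006,0.002,-0.0016,0,0,0],[0.008,0.0025,-0.0016,0,0,0],[0.0095,0.003,-0.0016,0,0,0],[0.0095,0.003,-0.0016,0,0,0],[0.0095,0.003,-0.0016,0,0,0]])

```text
time_s: 15.95
position: [0.5725, 0.194, 0.1105]
ee_rot: [[-0.952, -0.306, 0.004], [-0.306, 0.952, 0.004], [-0.005, 0.003, -1.0]]
ft_force: [0.8, -0.8, 9.9]
width: 0.32
```

```bash
python3 st.py
```

```text
15.95 [0.5725 0.194  0.1105] F [ 0.83 -0.79  9.88] M [-0.062 -0.087 -0.025] w 0.32 nest xy 0.053 -0.0003 jaw 107.79 [ 0.0042  0.0043 -1.    ]
```

move_arm(steps=[[-0.002,-0.0005,-0.002,0,0.2,0],[-0.004,-0.0015,-0.0022,0,0.2,0],[-0.006,-0.002,-0.0024,0,0.2,0],[-0.009,-0.003,-0.0024,0,0.2,0],[-0.012,-0.004,-0.0024,0,0.2,0],[-0.015,-0.005,-0.0024,0,0.2,0],[-0.018,-0.006,-0.0024,0,0.2,0],[-0.02,-0.0065,-0.0024,0,0.2,0],[-0.022,-0.007,-0.0024,0,0.2,0]])

```text
time_s: 16.85
position: [0.5533, 0.1876, 0.1105]
ee_rot: [[-0.952, -0.306, 0.007], [-0.306, 0.952, 0.006], [-0.008, 0.004, -1.0]]
ft_force: [1.8, 0.2, 9.9]
width: 0.314
```

```bash
python3 st.py
```

```text
16.85 [0.5533 0.1876 0.1105] F [1.77 0.25 9.91] M [-0.184 -0.496 -0.002] w 0.314 nest xy 0.0327 -0.0005 jaw 107.79 [ 0.0068  0.0063 -1.    ]
```

move_arm(steps=[[-0.002,-0.0005,-0.003,-0.1,0.3,0],[-0.005,-0.0015,-0.0032,-0.2,0.3,0],[-0.008,-0.0025,-0.0032,-0.3,0.3,0],[-0.011,-0.0035,-0.0032,-0.3,0.3,0],[-0.014,-0.0045,-0.0032,-0.3,0.3,0],[-0.017,-0.0055,-0.0032,-0.3,0.3,0],[-0.02,-0.0065,-0.0032,-0.3,0.3,0],[-0.023,-0.0075,-0.0032,-0.3,0.3,0],[-0.026,-0.0085,-0.0032,-0.3,0.3,0],[-0.029,-0.0095,-0.0032,-0.3,0.3,0]])

```text
time_s: 17.85
position: [0.5271, 0.1793, 0.11]
ee_rot: [[-0.952, -0.306, 0.008], [-0.306, 0.952, 0.004], [-0.009, 0.001, -1.0]]
ft_force: [0.4, -0.6, 12.0]
width: 0.316
```

```bash
python3 st.py
```

```text
17.85 [0.5271 0.1793 0.11  ] F [ 0.45 -0.6  12.01] M [-0.035 -0.145 -0.001] w 0.316 nest xy 0.0053 -0.0004 jaw 107.8 [ 0.008   0.0041 -1.    ]
```

Vertical force is about 15.2 N. I'll carry on back to strip 1.

move_arm(steps=[[-0.003,-0.001,-0.0029,-0.1,0.3,0],[-0.006,-0.002,-0.0029,-0.2,0.4,0],[-0.009,-0.003,-0.0029,-0.2,0.4,0],[-0.012,-0.004,-0.0029,-0.2,0.4,0],[-0.015,-0.005,-0.0029,-0.2,0.4,0],[-0.018,-0.006,-0.0029,-0.2,0.4,0],[-0.021,-0.007,-0.0029,-0.2,0.4,0],[-0.024,-0.008,-0.0029,-0.2,0.4,0],[-0.027,-0.009,-0.0029,-0.2,0.4,0],[-0.03,-0.01,-0.0029,-0.2,0.4,0]])

```text
time_s: 18.85
position: [0.5001, 0.1704, 0.1098]
ee_rot: [[-0.952, -0.306, 0.007], [-0.306, 0.952, 0.004], [-0.008, 0.001, -1.0]]
ft_force: [0.5, -0.5, 12.5]
width: 0.311
```

```bash
python3 st.py
```

```text
18.85 [0.5001 0.1704 0.1098] F [ 0.49 -0.46 12.51] M [-0.011 -0.172 -0.066] w 0.311 nest xy -0.0231 -0.0005 jaw 107.8 [ 0.0075  0.0036 -1.    ]
```

move_arm(steps=[[-0.003,-0.001,-0.0029,-0.1,0.3,0],[-0.006,-0.002,-0.0029,-0.2,0.4,0],[-0.009,-0.003,-0.0029,-0.2,0.4,0],[-0.012,-0.004,-0.0029,-0.2,0.4,0],[-0.015,-0.005,-0.0029,-0.2,0.4,0],[-0.018,-0.006,-0.0029,-0.2,0.4,0],[-0.021,-0.007,-0.0029,-0.2,0.4,0],[-0.024,-0.008,-0.0028,-0.2,0.4,0],[-0.027,-0.009,-0.0028,-0.2,0.4,0],[-0.029,-0.0095,-0.0028,-0.2,0.4,0],[-0.029,-0.0095,-0.0028,-0.2,0.4,0]])

```text
time_s: 19.95
position: [0.4736, 0.1618, 0.1095]
ee_rot: [[-0.952, -0.306, 0.006], [-0.306, 0.952, 0.003], [-0.006, 0.001, -1.0]]
ft_force: [-0.6, -1.0, 11.8]
width: 0.312
```

```bash
python3 st.py
```

```text
19.95 [0.4736 0.1618 0.1095] F [-0.62 -1.   11.81] M [-0.245  0.139 -0.029] w 0.312 nest xy -0.051 -0.0005 jaw 107.8 [ 0.0058  0.0027 -1.    ]
```

The drum height stays flat along the return and the sideways force is near zero, so the strips are in. I'll make one more firm pass forward to be sure.

move_arm(steps=[[0.002,0.0005,-0.0023,0,0.3,0],[0.004,0.001,-0.0023,0,0.3,0],[0.007,0.002,-0.0023,0,0.3,0],[0.01,0.003,-0.0023,0,0.3,0],[0.013,0.004,-0.0023,0,0.3,0],[0.016,0.005,-0.0023,0,0.3,0],[0.019,0.006,-0.0023,0,0.3,0],[0.022,0.007,-0.0023,0,0.3,0],[0.025,0.008,-0.0023,0,0.3,0],[0.028,0.009,-0.0023,0,0.3,0],[0.031,0.01,-0.0023,0,0.3,0],[0.034,0.011,-0.0023,0,0.3,0],[0.037,0.012,-0.0023,0,0.3,0],[0.04,0.013,-0.0023,0,0.3,0]])

```text
time_s: 21.35
position: [0.5164, 0.1757, 0.1098]
ee_rot: [[-0.952, -0.306, 0.006], [-0.306, 0.952, 0.005], [-0.007, 0.003, -1.0]]
ft_force: [0.2, -0.7, 12.2]
width: 0.315
```

```bash
python3 st.py
```

```text
21.35 [0.5164 0.1757 0.1098] F [ 0.25 -0.74 12.23] M [-0.264  0.112  0.006] w 0.315 nest xy -0.006 -0.0005 jaw 107.8 [ 0.0061  0.0049 -1.    ]
```

move_arm(steps=[[0.002,0.0005,-0.0026,-0.1,0.3,0],[0.004,0.001,-0.0026,-0.2,0.3,0],[0.007,0.002,-0.0026,-0.2,0.3,0],[0.01,0.003,-0.0026,-0.2,0.3,0],[0.013,0.004,-0.0026,-0.2,0.3,0],[0.016,0.005,-0.0026,-0.2,0.3,0],[0.019,0.006,-0.0026,-0.2,0.3,0],[0.022,0.007,-0.0026,-0.2,0.3,0],[0.025,0.008,-0.0026,-0.2,0.3,0],[0.028,0.009,-0.0026,-0.2,0.3,0],[0.031,0.01,-0.0026,-0.2,0.3,0],[0.034,0.011,-0.0026,-0.2,0.3,0],[0.037,0.012,-0.0026,-0.2,0.3,0],[0.04,0.013,-0.0026,-0.2,0.3,0]])

```text
time_s: 22.75
position: [0.5591, 0.1896, 0.1099]
ee_rot: [[-0.952, -0.306, 0.006], [-0.306, 0.952, 0.004], [-0.007, 0.002, -1.0]]
ft_force: [-0.8, -0.6, 11.7]
width: 0.311
```

```bash
python3 st.py
```

```text
22.75 [0.5591 0.1896 0.1099] F [-0.77 -0.55 11.72] M [-0.131  0.102 -0.009] w 0.311 nest xy 0.0389 -0.0003 jaw 107.8 [ 0.0062  0.0038 -1.    ]
```

move_arm(steps=[[0.002,0.0005,-0.0028,-0.1,0.3,0],[0.004,0.001,-0.0029,-0.1,0.3,0],[0.006,0.002,-0.003,-0.1,0.3,0],[0.008,0.0025,-0.003,-0.1,0.3,0],[0.0095,0.003,-0.003,-0.1,0.3,0],[0.0095,0.003,-0.003,-0.1,0.3,0]])

```text
time_s: 23.35
position: [0.5715, 0.1937, 0.1097]
ee_rot: [[-0.952, -0.306, 0.007], [-0.306, 0.952, 0.005], [-0.008, 0.002, -1.0]]
ft_force: [-0.4, -0.6, 12.1]
width: 0.316
```

```bash
python3 st.py
```

```text
23.35 [0.5715 0.1937 0.1097] F [-0.37 -0.56 12.1 ] M [-0.033 -0.039 -0.007] w 0.316 nest xy 0.0519 -0.0003 jaw 107.81 [ 0.0071  0.0047 -1.    ]
```

Height and force were flat across the whole plate. Now lift and go back to above the stand.

move_arm(steps=[[0,0,0.01,0,0.2,0],[0,0,0.04,0,0,0],[0,0,0.08,0,0,0],[-0.003,-0.02,0.1,0,0,-2],[-0.01,-0.05,0.1,0,0,-5],[-0.016,-0.085,0.1,0,0,-9],[-0.022,-0.12,0.1,0,0,-13],[-0.028,-0.155,0.1,0,0,-17],[-0.034,-0.19,0.1,0,0,-21],[-0.04,-0.225,0.1,0,0,-25],[-0.046,-0.26,0.1,0,0,-29],[-0.052,-0.295,0.1,0,0,-33],[-0.058,-0.33,0.1,0,0,-35],[-0.062,-0.355,0.1,0,0,-37],[-0.0645,-0.367,0.09,0,0,-37],[-0.0645,-0.369,0.08,0,0,-37],[-0.0645,-0.369,0.08,0,0,-37],[-0.0645,-0.369,0.08,0,0,-37]])

```text
time_s: 25.15
position: [0.5072, -0.174, 0.1892]
ee_rot: [[-0.945, 0.327, 0.007], [0.327, 0.945, 0.0], [-0.007, 0.003, -1.0]]
ft_force: [0.5, 0.9, -4.5]
width: 0.313
```

```bash
python3 st.py; python3 - <<'E'
from workcell import cams
import cv2,numpy as np
i=cams.snapshot("scene")["img"][:,:,::-1]; np.save("s1.npy",i)
a=cv2.resize(i[110:240,205:325],None,fx=3,fy=3,interpolation=cv2.INTER_CUBIC);b=cv2.resize(i[180:267,355:435],(360,390),interpolation=cv2.INTER_CUBIC)
cv2.imwrite("pics/r0.png",np.hstack([a,b]))
E
```

```text
25.15 [ 0.5072 -0.174   0.1892] F [ 0.5   0.95 -4.49] M [ 0.01  -0.04   0.024] w 0.313 nest xy -0.1223 -0.3304 jaw 70.89 [ 7.4e-03  1.0e-04 -1.0e+00]
```

View pics/r0.png

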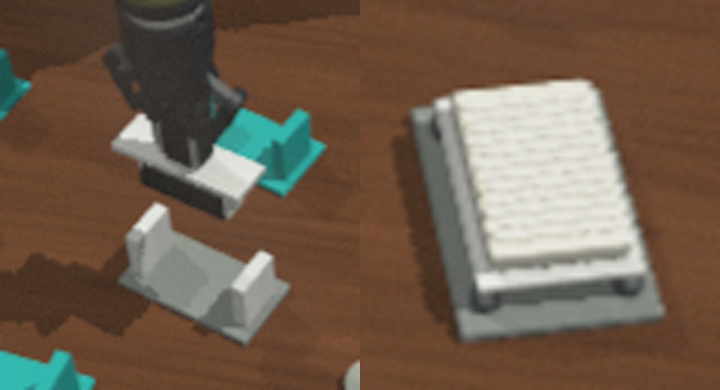

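The roller is held over the empty grey stand, parallel to it. The strips at right look even, seated lower than at the start. Lowering now.

move_arm(steps=[[0,-0.001,-0.01,0,0,0],[0,-0.001,-0.03,0,0.2,0],[0,-0.001,-0.05,0,0.2,0],[0,-0.001,-0.07,0,0.2,0],[0,-0.001,-0.085,0,0.2,0],[0,-0.001,-0.098,0,0.2,0],[0,-0.001,-0.106,0,0.2,0],[0,-0.001,-0.11,0,0.2,0],[0,-0.001,-0.112,0,0.2,0],[0,-0.001,-0.112,0,0.2,0],[0,-0.001,-0.112,0,0.2,0]])

```text
time_s: 26.3
position: [0.508, -0.1751, 0.0783]
ee_rot: [[-0.945, 0.327, 0.006], [0.327, 0.945, -0.0], [-0.006, 0.002, -1.0]]
ft_force: [0.2, 0.9, -3.9]
width: 0.318
```

```bash
python3 st.py
```

```text
26.3 [ 0.508  -0.1751  0.0783] F [ 0.2   0.94 -3.89] M [-0.013 -0.024  0.035] w 0.318 nest xy -0.1218 -0.3317 jaw 70.91 [ 6.e-03 -2.e-04 -1.e+00]
```

move_arm(steps=[[-0.001,0,-0.002,0,0.2,0],[-0.001,0,-0.004,0,0.2,0],[-0.001,0,-0.006,0,0.2,0],[-0.001,0,-0.0065,0,0.2,0],[-0.001,0,-0.0065,0,0.2,0]])

```text
time_s: 26.8
position: [0.5072, -0.1751, 0.0724]
ee_rot: [[-0.945, 0.327, 0.003], [0.327, 0.945, 0.0], [-0.002, 0.001, -1.0]]
ft_force: [-2.6, 2.8, 4.3]
width: 0.312
```

```bash
python3 st.py
```

```text
26.8 [ 0.5072 -0.1751  0.0724] F [-2.65  2.84  4.35] M [-0.055  0.644 -0.163] w 0.312 nest xy -0.1226 -0.3315 jaw 70.91 [ 2.7e-03  2.0e-04 -1.0e+00]
```

Seated: the support is carrying the load at the original height. Open the jaws.

move_arm(steps=[[0,0,0,0,0,0],[0,0,0,0,0,0],[0,0,0.001,0,0,0],[0,0,0.001,0,0,0],[0,0,0.001,0,0,0],[0,0,0.001,0,0,0],[0,0,0.001,0,0,0],[0,0,0.001,0,0,0],[0,0,0.001,0,0,0],[0,0,0.001,0,0,0]], jaw=0)

```text
time_s: 27.8
position: [0.5072, -0.1751, 0.0734]
ee_rot: [[-0.945, 0.327, 0.003], [0.327, 0.945, 0.0], [-0.002, 0.001, -1.0]]
ft_force: [1.1, 0.0, 0.5]
width: 1.003
```

move_arm(steps=[[0,0,0.005,0,0,0],[0,0,0.02,0,0,0],[0,0,0.04,0,0,0],[0,0,0.07,0,0,0],[0,0,0.11,0,0,0],[0,0,0.15,0,0,0],[-0.01,0.03,0.18,0,0,0],[-0.01,0.07,0.2,0,0,0],[-0.01,0.11,0.2,0,0,0],[-0.01,0.15,0.2,0,0,0],[-0.01,0.19,0.2,0,0,0],[-0.01,0.19,0.2,0,0,0],[-0.01,0.19,0.2,0,0,0]])

```text
time_s: 29.1
position: [0.4973, 0.0153, 0.2744]
ee_rot: [[-0.946, 0.325, 0.004], [0.325, 0.946, -0.0], [-0.004, 0.001, -1.0]]
ft_force: [1.1, -1.6, 0.4]
width: 1.005
```

```bash
python3 st.py; python3 - <<'E'
from workcell import cams
import cv2,numpy as np
from h import C
i=cams.snapshot("scene")["img"][:,:,::-1]
a=i[140:240,225:325];b=C["scene"][3][140:240,225:325,::-1]
cv2.imwrite("pics/e0.png",cv2.resize(np.hstack([b,a]),None,fx=4,fy=4,interpolation=cv2.INTER_CUBIC))
E
```

```text
29.1 [0.4973 0.0153 0.2744] F [ 1.12 -1.59  0.41] M [-0.055  0.018  0.   ] w 1.005 nest xy -0.0735 -0.1472 jaw 71.02 [ 3.9e-03 -2.0e-04 -1.0e+00]
```

View pics/e0.png

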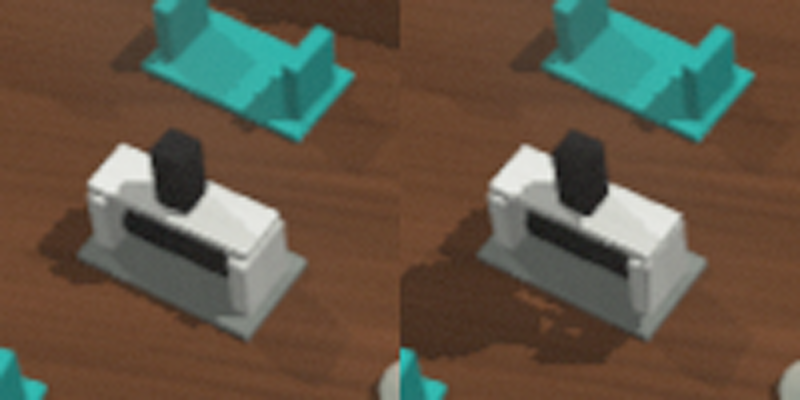

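The roller (right, at about (585,215)) hangs in the stand as it did at the start (left), to within a pixel. Handing in.

```bash
python3 -c "
from workcell import sign_off; print(sign_off())"
```

```text
the job is handed in; nothing more can be done
None
```

I rolled the plate with three passes (forward, back, forward), hung the roller back in its stand, let go and handed the job in at about 29 s. No verdict was reported.

- **Force:** on the plate I aimed for 15 N. The checks between moves read 13–17 N during the passes. At touchdown and near the edge of strip 1 they read 8–12 N. The resultant peaked at about 17.5 N, on the first pass. Force was read only between moves, so the moments in between went unseen. Readings also carry about 1 N of noise.
- **Strips:** the last pass ran at a near-constant height (109.5–109.9 mm tool height at about 15 N), with almost no sideways force. A strip still standing up would have shown as a bump. The camera view also shows the strips even, but it cannot resolve 1 mm, so I did not measure each strip's depth.
- **Roller:** the final picture matches the starting picture to within about a pixel (roughly 3 mm). The arm is clear with the gripper open and touching nothing.
- **Bystanders:** I kept the arm clear of the other items on the bench, but did not measure their positions again at the end.

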